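Open the wash pot, park its lid on the drip rest and stand the orange plate on the easel

TASK

Lift the loose lid off the wash pot by its knob and lay it gently, without dropping it or pressing hard, on the sloping drip rest: underside flat on the deck and rim against the two red stop pins, then let go. Then draw the orange printing plate straight up out of its slot in the pot and stand it gently on the yellow and black easel, roughly centred, its lower edge down in the trough and its face leaning on the board. Leave the grey plate in its slot and do not disturb the other things on the table.

Things in the scene. Friction and masses are not known exactly. Their poses are not given: they have to be found in the camera images.
- pot: round steel wash pot fixed to the bench, 174 mm outer diameter, 110 mm high, wall 5 mm, inner floor at 5 mm; origin at the centre of its underside, z up. Inside, a white rack (grooves 60 mm tall, 11 mm wide) holds two plates upright, faces across the pot's x axis, at x = -25 and +25 mm; either plate in either place. Side loop handles at y = +-108 mm, 75 mm high
- lid: loose round steel lid, 0.25 to 0.5 kg; origin at the centre of its underside, z up through the knob. Underside: flat plug of 150 mm diameter, 6 mm deep, loose in the pot's mouth (6 mm play). Flange: 184 mm diameter, 6 to 12 mm above the origin, lies on the pot's rim, so the origin starts 104 mm above the bench. Cone top at 18 mm
- lid_knob (a point): middle of the lid's black knob, 48 mm above the lid's origin on its axis: a cylinder 32 mm in diameter, from 28 to 64 mm above the lid's origin
- rest: foot of the drip rest, fixed: blue base 150 x 150 x 14 mm; origin at the centre of its underside, z up. Over it, on a column, a flat white deck (185 x 170 mm) slopes at 28 deg (0.489 rad), low edge to the foot's -x. The deck is clamped at an UNMEASURED height: its middle is 100 to 160 mm above the bench, straight above the origin. Find it by touch or sight. See rest_seat for the pins
- rest_seat (a point): where the centre of the lid's underside belongs IF the deck is at its lowest (100 mm); the true place is 0 to 60 mm straight above. z axis normal to the deck (28 deg from vertical), x up the slope, y across. Two red stop pins, 12 mm thick, 17 mm tall, stand on the deck 85.5 mm down the slope from its middle, 48 mm to each side; a lid against both has its centre at the deck's middle
- orange_plate: the wanted plate: orange printing plate 8 mm thick (x) x 90 mm wide (y) x 90 mm tall (z), white dots on both faces (both faces are alike), about 0.2 kg; origin at the middle of its lower edge. Starts upright in the pot, lower edge 5 mm and top edge 95 mm above the bench
- orange_plate_top (a point): middle of the orange plate's top edge, 90 mm above its origin
- grey_plate: the other plate, dark grey, same size and origin; stays in its slot
- easel: inspection easel, fixed: yellow base 130 x 140 x 12 mm, black trough 27 mm wide, 120 mm long, yellow front lip 8 mm high on the +x side, black board 55 mm high on the -x side leaning 20 deg (0.349 rad) towards the easel's -x. Origin at the centre of the base's underside, z up
- easel_seat (a point): where the middle of the plate's lower edge belongs, in the trough about 36 mm above the bench, plate flat on the board. Its z axis runs up along the board (20 degrees from vertical, leaning to the easel's -x), its x axis is normal to the board, pointing away from it, and y along the trough
- dispenser: bystander: white square solvent dispenser with steel top, 65 x 65 x 137 mm, loose; origin at the centre of its underside
- flacon: bystander: white dotted flacon with a chrome ball cap, 40 mm diameter, 96 mm tall, loose; origin at the centre of its underside
- pliers: bystander: yellow-handled pliers lying flat, about 175 mm long, loose
- scraper: bystander: flat scraper with a wooden handle, 160 mm long, lying flat, loose
- tape: bystander: roll of yellow tape, 90 mm diameter, 18 mm high, loose; origin at the centre of its underside
Not all that is in view belongs to the job. What is shaped like the lid but turquoise is not meant.

How it is judged:
By the outcome, as a careful person would: the job done as asked, in the order asked, and still so for the second after the job is handed in, with the robot touching nothing.
It also fails if it takes over 59 s, if anything falls off the work surface, if the arm or the gripper's body presses on something with over 40 N, if the wrist force passes 120 N, or if a joint passes its speed limit or range.

ROBOT

A 6-joint arm with a two-finger parallel gripper is mounted at the origin on the work surface. World frame = base frame: x ahead of the robot, y to its left, z up, the work surface at z = 0. Lengths are in mm, angles in rad, forces in N, time in s.
With the tool pointing down it reaches from about 350 to 775 mm from the base axis. Payload 7.3 kg.
Tool frame: the origin (TCP) lies at the centre of the arm's flange, where the gripper is bolted on; the fingertips stand 178 mm ahead of it and the grasp point (between the pads) lies 159 mm ahead of it; z points along the fingers, y is the line along which they close (so a half turn about z gives the same grasp; the last joint's range is limited). The gripper opens to 92 mm and grips with 3 to 60 N. Pads are 19 mm wide; open, the fingers measure 130 mm over their backs; the gripper's body (75 mm by 190 mm) begins 47 mm behind the grasp point.
Start: joints at [-1.274, 0.342, 1.524, -0, 1.275, -0.146], TCP at [224.966, -474.36, 404.741] pointing down, gripper open.
Joint ranges: [-2.53, 2.53], [-0.77, 2.02], [0.04, 2.7], [-1, 4.14], [0.28, 2.66], [-3.11, 3.11]. Speed limits (rad/s): [2.57, 2.57, 3.14, 3.14, 3.14, 3.14].

INTERFACE

Orientations are given as [roll, pitch, yaw] about the fixed x, y, z axes, in that order (R = Rz(yaw) Ry(pitch) Rx(roll)).
In Python, from plant import * gives the robot as it stands. The module is installed in compiled form; this text tells all that it offers.
- The arm moves only by the shell command python3 -m inch 'ROWS'. ROWS is JSON, a list of rows, each a list of 5 numbers: the shift along the tool's x, y, z in m, then the turn about the tool's z in rad, then the opening, from 0 (shut) to 1 (fully open). In form: [[tx, ty, tz, spin, claw], ...]. A call has 1 to 8 rows; each row is the pose to reach, as a shift and turn from the pose commanded when the call began, along the tool's axes at that moment; what a row does not reach only later rows make up. A row lasts 1/12 s, in which the tool goes at most 41.7 mm and 7.16 degrees, less where a joint would pass 70% of its speed; a pose out of reach is approached as far as the arm can. A call with a gripper value outside its range is refused whole. The fingers move at their own pace and stop on an object; the grip force is fixed at half the most. Time passes only in rows, so rows that repeat a pose let the fingers close. It gives the time, the measured TCP pose, the force, the opening and the grip force at its end, in the units of the state.
- get_obs(): the state, without advancing time (a new reading comes with each control period).
- capture(name): name is "side" or "top" or "wrist"; returns a dict with "color" (480x640x3 uint8, red, green, blue), "intrinsics" (3x3 intrinsics, pixels), "distortion" ([k1, k2, p1, p2, k3] as OpenCV has them; the pictures are not rectified), "pose" (4x4, takes a point from camera to world coordinates). Camera axes: x right, y down, z forward; pixel columns grow to the right and rows downward; lengths in mm; the calibration is good to about 2 mm. A picture is of the moment at which its call begins. There is no depth.
- close_job(): hands the job in; it is judged then, once.
Trained networks look in a picture, given as the dict that the camera call returned (one of the last four; its "shot" number tells which), for a name from the list of things; names that differ only in an ending like _2 or _b are one class to them, and where a whole thing is asked for, a point or a joint stands for the part that bears it (a point fixed in the world has none). Each returns a list of dicts, best first, with "conf" (0 to 1); they miss things now and then, are a little off and sometimes report something else, mostly with a low value. They report only what shows in the picture. A call takes as long as a camera call. They do not tell look-alikes from the thing itself.
- look_for(picture, target): "rect" ([centre column, centre row, width, height] in pixels, round what is visible of it).
- trace(picture, target): "pixels" (480x640 bool, what is visible of it) and "rect" ([centre column, centre row, width, height] in pixels, round what is visible of it).
- tip_of(picture, target): "centre" ([column, row] in pixels: a listed point, or the origin of a listed thing).
The state is a dict: "time": time; "joint_positions": joint angles; "dq": joint speeds; "tau": joint torques, N m; "tool_pos": TCP position; "tcp_rot": TCP orientation; "contact_force": force on the tool from outside, world axes, zero at the start; "moment": the same for the moment, N m; "grip_width": finger opening in mm; "finger_force": force on a finger pad.
Only numpy, scipy, OpenCV 4.12 (cv2) and the standard library are available. Lean on these libraries where they do the work, as an engineer would, in place of code of your own. Each camera call takes 0.05 s, during which the arm holds its last target. There are 200 camera calls.

## Working session

There is one attempt and no reset: what is moved stays moved. The work goes in short steps, Python scripts to look and compute and a shell command to move; the robot and the scene stay as the last step left them, time stands still between calls to the robot, and variables do not carry over. Pictures are saved under pics/ and viewed, at most 10 in all, crops included, and the job is handed in when it is done.

```bash
mkdir -p pics; cat > h.py <<'E'
from plant import *
import numpy as np, cv2
from scipy.optimize import least_squares
def px2ray(p,uv):
    K=np.array(p["intrinsics"],float);d=np.array(p["distortion"],float);T=np.array(p["pose"])
    n=cv2.undistortPoints(np.array([[uv]],float),K,d)[0,0]
    r=T[:3,:3]@np.array([n[0],n[1],1]);return T[:3,3],r/np.linalg.norm(r)
def onz(p,uv,z):
    o,r=px2ray(p,uv);return o+r*(z-o[2])/r[2]
def proj(p,X):
    T=np.linalg.inv(np.array(p["pose"]));R=T[:3,:3]
    return cv2.projectPoints(np.atleast_2d(np.array(X,float)),cv2.Rodrigues(R)[0],T[:3,3],np.array(p["intrinsics"],float),np.array(p["distortion"],float))[0][:,0]
def tri(rs):
    A=np.zeros((3,3));b=np.zeros(3)
    for o,r in rs:
        M=np.eye(3)-np.outer(r,r);A+=M;b+=M@o
    x=np.linalg.solve(A,b);return x,[round(float(np.linalg.norm((np.eye(3)-np.outer(r,r))@(x-o))),1) for o,r in rs]
def save(p,n,crop=None,s=1):
    im=p["color"][...,::-1]
    if crop: x0,y0,x1,y1=crop;im=im[y0:y1,x0:x1]
    cv2.imwrite("pics/"+n,cv2.resize(im,None,fx=s,fy=s,interpolation=cv2.INTER_CUBIC))
E
python3 - <<'E'
from h import *
np.set_printoptions(precision=1,suppress=True)
P={n:capture(n) for n in("side","top")}
for n,p in P.items():
    save(p,n+"0.png");print(n,np.array(p["pose"]).round(2).tolist(),p["intrinsics"],p["distortion"])
    for t in "lid lid_knob pot rest rest_seat easel easel_seat orange_plate orange_plate_top dispenser flacon pliers scraper tape".split():
        print(t,[(np.round(d["centre"]).tolist(),round(d["conf"],2)) for d in tip_of(p,t)[:3]],[(np.round(d["rect"]).tolist(),round(d["conf"],2)) for d in look_for(p,t)[:3]])
print(get_obs())
E
```

```text
side [[-0.87, -0.32, 0.39, -65.18], [-0.5, 0.53, -0.68, 950.81], [0.01, -0.79, -0.62, 992.39], [0.0, 0.0, 0.0, 1.0]] [[568.5   0.  320.2]
 [  0.  568.5 235.9]
 [  0.    0.    1. ]] [0. 0. 0. 0. 0.]
lid [([350.0, 342.0], 0.93), ([312.0, 233.0], 0.76), ([312.0, 217.0], 0.69)] [([467.0, 230.0, 26.0, 16.0], 0.64), ([351.0, 341.0, 85.0, 63.0], 0.57), ([315.0, 230.0, 70.0, 43.0], 0.56)]
lid_knob [([346.0, 324.0], 0.88), ([314.0, 215.0], 0.86), ([446.0, 224.0], 0.46)] [([348.0, 340.0, 79.0, 64.0], 0.81), ([468.0, 229.0, 23.0, 20.0], 0.8), ([314.0, 228.0, 69.0, 43.0], 0.76)]
pot [([316.0, 264.0], 0.61)] [([314.0, 261.0, 65.0, 42.0], 0.93)]
rest [([369.0, 216.0], 0.88)] []
rest_seat [([375.0, 188.0], 0.64), ([314.0, 216.0], 0.26)] [([375.0, 194.0, 74.0, 91.0], 0.91)]
easel [([243.0, 369.0], 0.69), ([195.0, 283.0], 0.63)] [([243.0, 368.0, 90.0, 73.0], 0.72), ([374.0, 191.0, 76.0, 86.0], 0.33)]
easel_seat [([376.0, 187.0], 0.72), ([240.0, 354.0], 0.68), ([286.0, 211.0], 0.42)] [([240.0, 368.0, 88.0, 76.0], 0.65)]
orange_plate [] []
orange_plate_top [([312.0, 231.0], 0.67)] []
dispenser [([242.0
[... 1634 characters left out ...]
4.0, 151.0, 22.0, 19.0], 0.59)]
pliers [([187.0, 180.0], 0.86)] [([190.0, 179.0, 24.0, 65.0], 0.85)]
scraper [([448.0, 183.0], 0.69), ([441.0, 258.0], 0.57), ([187.0, 181.0], 0.15)] [([452.0, 185.0, 20.0, 61.0], 0.96)]
tape [([399.0, 165.0], 0.6), ([249.0, 157.0], 0.2)] [([399.0, 166.0, 33.0, 36.0], 0.89)]
{'time': 2.9, 'joint_positions': array([-1.3,  0.3,  1.5, -0. ,  1.3, -0.1]), 'dq': array([ 0.,  0., -0.,  0., -0., -0.]), 'tau': array([  0. , -43.1, -24.4,   0.1,   0. ,  -0. ]), 'tool_pos': array([ 224.9, -474.4,  404.8]), 'tcp_rot': array([3.1, 0. , 0.4]), 'contact_force': array([-0.1, -0.4,  0.2]), 'moment': array([ 0., -0.,  0.]), 'finger_force': 0.0, 'grip_width': 91.67703471746887}
```

View pics/side0.png

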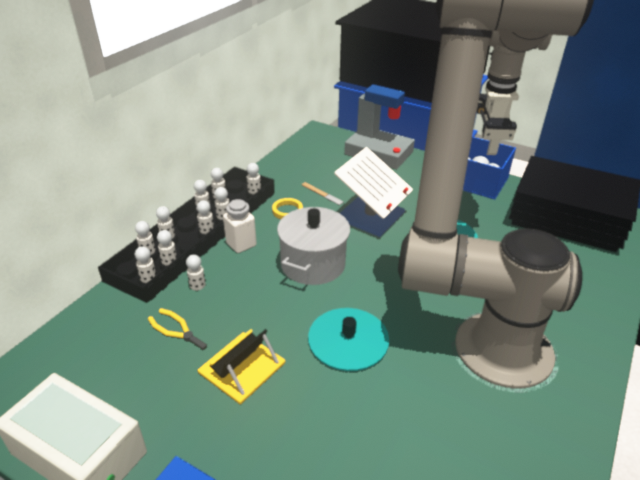

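View pics/top0.png

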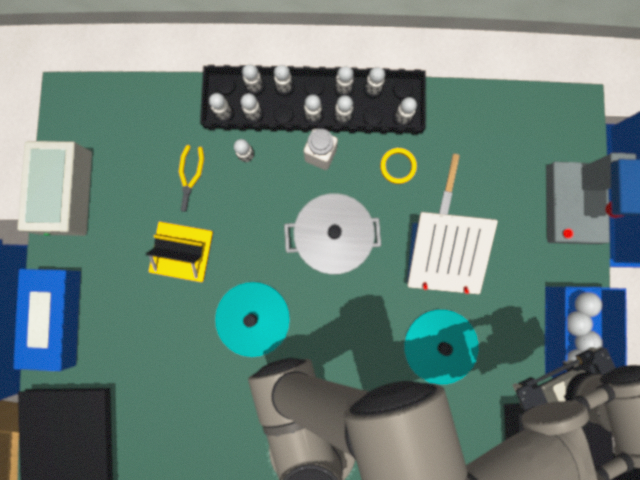

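```bash
cat > c.py <<'E'
from h import *
def crop(im,c,s,w,h):
    M=np.array([[s,0,w/2-s*c[0]],[0,s,h/2-s*c[1]]],float);return cv2.warpAffine(im,M,(w,h),flags=cv2.INTER_CUBIC)
E
python3 - <<'E'
from c import *
a=cv2.imread("pics/top0.png");b=cv2.imread("pics/side0.png")
r1=np.hstack([crop(a,(450,253),3.5,400,300),crop(b,(374,190),3.5,400,300)])
r2=np.hstack([crop(a,(180,252),4.5,400,300),crop(b,(242,366),4,400,300)])
cv2.imwrite("pics/c0.png",np.vstack([r1,r2]))
cv2.imwrite("pics/c1.png",np.hstack([crop(a,(334,234),4,400,400),crop(b,(314,245),4.,400,400)]))
E
```

```text
(no output)
```

View pics/c0.png

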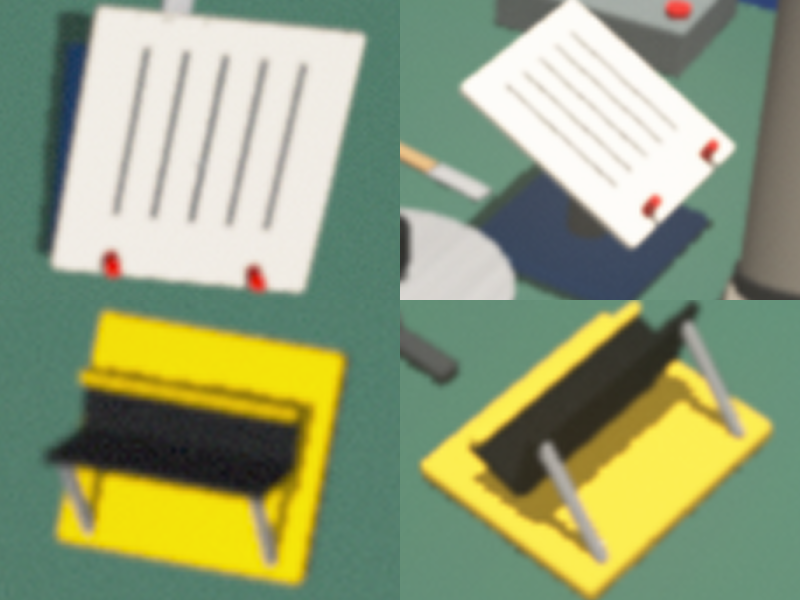

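View pics/c1.png

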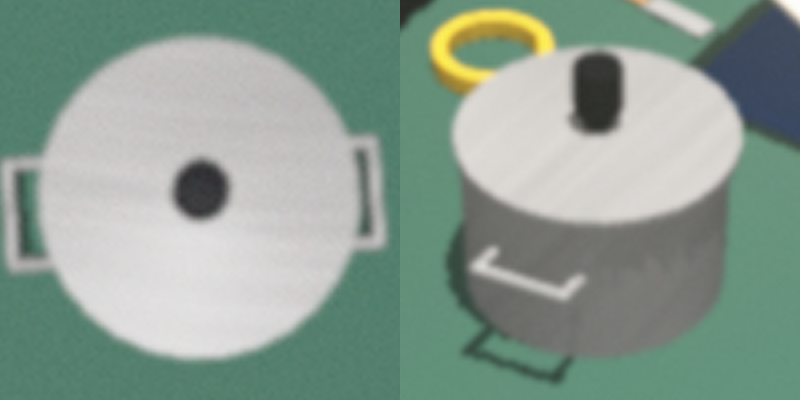

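```bash
cat > m.py <<'E'
from c import *
np.set_printoptions(precision=1,suppress=True)
def fromc(pts,c,s,w=400,h=300): return np.array(c)+(np.array(pts,float)-[w/2,h/2])/s
P={n:capture(n) for n in("side","top")}
def fit(model,obs,x0):
    f=lambda q:np.concatenate([(proj(P[n],model(q)[ix])-uv).ravel() for n,ix,uv in obs])
    r=least_squares(f,x0,x_scale=[10,10,.1,10][:len(x0)],loss='soft_l1');print(r.x,'res',r.fun);return r.x
a=np.deg2rad(28)
def deck(q):
    x,y,w,h=q;c,s=np.cos(w),np.sin(w)
    L=np.array([[92.5,85,0],[92.5,-85,0],[-92.5,-85,0],[-92.5,85,0],[-85.5,48,17],[-85.5,-48,17]])
    A=np.array([[np.cos(a),0,-np.sin(a)],[0,1,0],[np.sin(a),0,np.cos(a)]])
    Z=np.array([[c,-s,0],[s,c,0],[0,0,1]]);return (Z@A@L.T).T+[x,y,h]
dk=fit(deck,[("top",[0,1,2,3],fromc([(97,7),(366,35),(303,293),(50,268)],(450,253),3.5)),
 ("side",[0,2,3],fromc([(60,88),(335,148),(233,247)],(374,190),3.5))],[400,-280,-.15,130])
def base(q):
    x,y,w=q;c,s=np.cos(w),np.sin(w)
    L=np.array([[65,70],[65,-70],[-65,-70],[-65,70]]);return np.c_[L@np.array([[c,s],[-s,c]])+[x,y],[12]*4]
es=fit(base,[("top",[0,1,2,3],fromc([(102,11),(345,52),(300,283),(57,243)],(180,252),4.5)),
 ("side",[0,2,3],fromc([(22,166),(372,128),(193,298)],(242,366),4))],[400,330,-.15])
f=lambda p,c,n,h=400:fromc([p],c,4,400,h)[0]
ct,cs=(334,234),(314,245)
print('lid flange',onz(P["top"],f((200,198),ct,0),116),'knob top T',onz(P["top"],f((200,190),ct,0),168),'S',onz(P["side"],f((197,62),cs,0),168))
l=onz(P["top"],f((6,216),ct,0),75);r=onz(P["top"],f((380,190),ct,0),75);d=l-r
print('handles',l,r,(l+r)/2,np.linalg.norm(d),'yaw',np.arctan2(-d[0],d[1]))
o=get_obs();print(o['time'],o['tool_pos'],o['tcp_rot'])
E
python3 m.py
```

```text
[ 475.4 -302.5   -0.1  124.3] res [ 0.1  0.2 -0.3  0.1 -0.2 -0.2  0.2 -0.2 -0.  -0.4  0.1  0.   0.1  0.2]
[472.8 343.9  -0.1] res [-0.4  0.5 -0.1  0.6  0.3  0.7 -0.2 -0.1 -1.4 -0.   0.4 -1.  -0.5 -0.7]
lid flange [517.3 -36.5 116. ] knob top T [516.6 -35.2 168. ] S [519.5 -38.9 168. ]
handles [507.9  76.6  75. ] [ 528.6 -143.7   75. ] [518.2 -33.6  75. ] 221.29670275410788 yaw 0.09364769835706173
3.0 [ 225.  -474.4  404.7] [3.1 0.  0.4]
```

```bash
cat > g.py <<'E'
import sys;from plant import *;import numpy as np
def go(G,psi,o=None):
    o=o or get_obs();p=np.array(o['tool_pos']);y=o['tcp_rot'][2]
    d=np.array(G,float)-(p-[0,0,159]);x=np.array([np.cos(y),np.sin(y)]);t=np.array([np.sin(y),-np.cos(y)])
    s=-((psi-y+np.pi)%(2*np.pi)-np.pi)
    print('row %.4f %.4f %.4f spin %.4f'%(d[:2]@x/1e3,d[:2]@t/1e3,-d[2]/1e3,s),'now G',(p-[0,0,159]).round(1),'rot',np.round(o['tcp_rot'],3),'q',np.round(o['joint_positions'],2))
if __name__=="__main__":
    a=[float(v) for v in sys.argv[1:]];go(a[:3],a[3])
E
sed -i 's/precision=1/precision=3/' m.py; python3 m.py | head -2; python3 g.py 517.5 -36.5 235 -0.13
```

```text
[ 475.407 -302.48    -0.077  124.25 ] res [ 0.13   0.165 -0.28   0.093 -0.205 -0.183  0.25  -0.178 -0.049 -0.385
  0.067  0.015  0.137  0.196]
row 0.4519 -0.2703 0.0108 spin 0.5728 now G [ 225.  -474.4  245.8] rot [ 3.141 -0.     0.443] q [-1.27  0.34  1.52  0.    1.28 -0.15]
```

```bash
python3 -m inch '[[0.452,-0.270,0.011,0.52,1],[0.452,-0.270,0.011,0.52,1],[0.452,-0.270,0.011,0.52,1],[0.452,-0.270,0.011,0.52,1],[0.452,-0.270,0.011,0.52,1],[0.452,-0.270,0.011,0.52,1],[0.452,-0.270,0.011,0.52,1],[0.452,-0.270,0.011,0.52,1]]'; python3 g.py 517.5 -36.5 220 -0.077;  python3 m.py | tail -7
```

```text
time: 3.77
tool_pos: [404.3, -205.9, 398.3]
tcp_rot: [3.141, -0.001, -0.078]
contact_force: [1.3, -1.1, -0.3]
grip_width: 91.7
finger_force: 0.0
row 0.0998 -0.1777 0.0193 spin -0.0006 now G [ 404.3 -205.9  239.3] rot [ 3.141e+00 -1.000e-03 -7.800e-02] q [-0.64  0.22  1.72 -0.    1.21  1.01]
[ 475.407 -302.48    -0.077  124.25 ] res [ 0.13   0.165 -0.28   0.093 -0.205 -0.183  0.25  -0.178 -0.049 -0.385
  0.067  0.015  0.137  0.196]
[472.757 343.854  -0.144] res [-0.372  0.457 -0.145  0.576  0.31   0.688 -0.223 -0.056 -1.39  -0.019
  0.429 -1.03  -0.505 -0.659]
lid flange [517.27  -36.535 116.   ] knob top T [516.563 -35.164 168.   ] S [519.534 -38.866 168.   ]
handles [507.883  76.609  75.   ] [ 528.576 -143.718   75.   ] [518.229 -33.555  75.   ] 221.29670275410788 yaw 0.09364769835706173
3.8667 [ 405.749 -203.18   398.133] [-3.14  -0.001 -0.07 ]
```

```bash
python3 g.py 517.5 -36.5 220 -0.077; python3 -m inch '[[0.0985,-0.175,0.018,0,1],[0.0985,-0.175,0.018,0,1],[0.0985,-0.175,0.018,0,1],[0.0985,-0.175,0.018,0,1],[0.0985,-0.175,0.018,0,1],[0.0985,-0.175,0.018,0,1],[0.0985,-0.175,0.018,0,1]]'; python3 - <<'E'
from h import *
np.set_printoptions(precision=1,suppress=True)
p=capture("wrist");save(p,"w1.png")
d=tip_of(p,"lid_knob")[:2]
for k in d: print(k,onz(p,k["centre"],152))
t=trace(p,"lid_knob")[:1]
for k in t: print(k["rect"])
E
python3 g.py 517.5 -36.5 152 -0.077
```

```text
row 0.0998 -0.1741 0.0191 spin 0.0069 now G [ 405.7 -203.2  239.1] rot [-3.14e+00 -1.00e-03 -7.00e-02] q [-0.63  0.22  1.72  0.    1.21  1.01]
time: 4.45
tool_pos: [515.8, -40.1, 379.5]
tcp_rot: [3.141, 0.001, -0.074]
contact_force: [0.3, -0.3, 0.0]
grip_width: 91.7
finger_force: 0.0
{'centre': [310.1, 256.8], 'conf': 0.73} [518.6 -37.8 152. ]
[308.2, 233.3, 249.8, 246.2]
row 0.0022 -0.0058 0.0691 spin -0.0016 now G [514.9 -42.1 221.1] rot [ 3.141  0.    -0.079] q [-0.23  0.35  1.59 -0.    1.21  1.42]
```

View pics/w1.png

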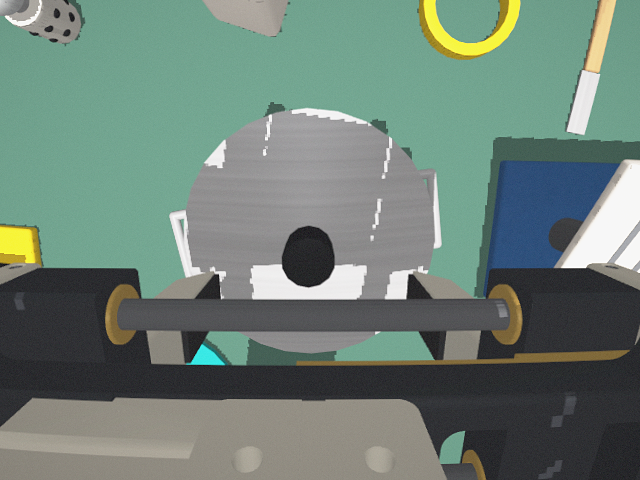

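```bash
python3 g.py 518 -37 152 -0.077; python3 -m inch '[[0.003,-0.005,0.030,0,1],[0.003,-0.005,0.050,0,1],[0.003,-0.005,0.060,0,1],[0.003,-0.005,0.060,0,1]]'; python3 g.py 518 -37 152 -0.077;
```

```text
row 0.0027 -0.0053 0.0691 spin -0.0016 now G [514.9 -42.1 221.1] rot [ 3.141  0.    -0.079] q [-0.23  0.35  1.59 -0.    1.21  1.42]
time: 4.93
tool_pos: [517.8, -37.3, 318.2]
tcp_rot: [-3.141, 0.004, -0.079]
contact_force: [-0.4, 0.7, -0.6]
grip_width: 92.0
finger_force: 0.0
row 0.0002 -0.0003 0.0072 spin -0.0022 now G [517.8 -37.3 159.2] rot [-3.141  0.004 -0.079] q [-0.22  0.42  1.66 -0.    1.06  1.43]
```

```bash
python3 -m inch '[[0,0,0.007,0,1],[0,0,0.007,0,0.3],[0,0,0.007,0,0.2],[0,0,0.007,0,0.1],[0,0,0.007,0,0.1],[0,0,0.007,0,0.1],[0,0,0.007,0,0.1],[0,0,0.007,0,0.1]]'; python3 -m inch '[[0,0,0,0,0.1],[0,0,0,0,0.1],[0,0,-0.005,0,0.1],[0,0,-0.010,0,0.1],[0,0,-0.02,0,0.1]]';
```

```text
time: 5.6
tool_pos: [518.7, -36.0, 313.2]
tcp_rot: [3.141, -0.0, -0.077]
contact_force: [-0.2, -0.1, 0.7]
grip_width: 49.9
finger_force: 0.0
time: 6.02
tool_pos: [518.3, -36.0, 332.4]
tcp_rot: [-3.141, 0.003, -0.077]
contact_force: [-0.1, -0.5, -4.6]
grip_width: 31.5
finger_force: 30.0
```

```bash
python3 -m inch '[[0,0,-0.03,0,0.1],[0,0,-0.06,0,0.1],[0,0,-0.09,0,0.1],[0,0,-0.10,0,0.1],[0,0,-0.1,0,0.1]]'; python3 g.py 456.4 -301 250 -0.077
```

```text
time: 6.43
tool_pos: [518.9, -36.1, 436.0]
tcp_rot: [3.141, -0.006, -0.077]
contact_force: [0.1, -0.8, -5.2]
grip_width: 31.6
finger_force: 30.0
row -0.0419 0.2690 0.0270 spin -0.0001 now G [518.9 -36.1 277. ] rot [ 3.141 -0.006 -0.077] q [-0.22  0.31  1.48 -0.    1.34  1.43]
```

```bash
python3 -m inch '[[-0.003,0.02,0,0,0.1],[-0.008,0.05,0,0,0.1],[-0.013,0.085,0,0,0.1],[-0.0187,0.12,0,0,0.1],[-0.0241,0.155,0,0,0.1],[-0.0296,0.19,0,0,0.1],[-0.035,0.225,0,0,0.1],[-0.039,0.25,0,0,0.1]]'; python3 -m inch '[[-0.0025,0.015,0.0,0,0.1],[-0.0029,0.019,0.01,0,0.1],[-0.0029,0.019,0.027,0,0.1],[-0.0029,0.019,0.027,0,0.1],[-0.0029,0.019,0.027,0,0.1]]';python3 g.py 456.4 -301 215 -0.077
python3 - <<'E'
from c import *
p=capture("side");q=capture("top")
cv2.imwrite("pics/d1.png",np.hstack([crop(q["color"][...,::-1],(450,253),3.,400,400),crop(p["color"][...,::-1],(374,180),3.,400,400)]))
E
```

```text
time: 7.1
tool_pos: [459.3, -284.8, 430.5]
tcp_rot: [-3.14, 0.004, -0.079]
contact_force: [0.1, 0.3, -4.3]
grip_width: 31.3
finger_force: 30.0
time: 7.52
tool_pos: [456.0, -300.2, 403.7]
tcp_rot: [-3.138, 0.004, -0.077]
contact_force: [-0.2, 0.4, -5.1]
grip_width: 31.2
finger_force: 30.0
row 0.0004 0.0007 0.0297 spin 0.0002 now G [ 456.  -300.2  244.7] rot [-3.138  0.004 -0.077] q [-0.72  0.38  1.47  0.    1.3   0.92]
```

View pics/d1.png

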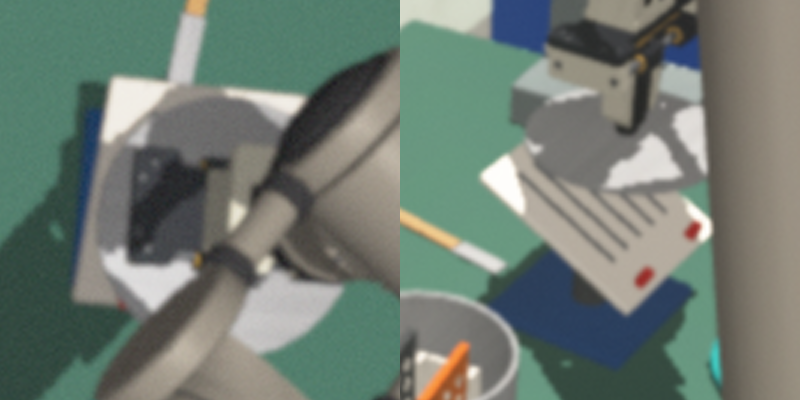

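```bash
python3 -m inch '[[0,0,0.015,0,0.1],[0,0,0.028,0,0.1],[0,0,0.031,0,0.1],[0,0,0.034,0,0.1],[0,0,0.037,0,0.1]]';python3 -m inch '[[0,0,0.003,0,0.1],[0,0,0.006,0,0.1]]';python3 -m inch '[[0,0,0.003,0,0.1],[0,0,0.006,0,0.1]]'
```

```text
time: 8.03
tool_pos: [456.5, -300.9, 369.8]
tcp_rot: [3.141, -0.001, -0.077]
contact_force: [-0.3, 0.4, -4.7]
grip_width: 31.6
finger_force: 30.0
time: 8.2
tool_pos: [455.7, -301.1, 364.1]
tcp_rot: [3.14, 0.001, -0.077]
contact_force: [-8.8, 0.4, 2.4]
grip_width: 31.3
finger_force: 30.0
time: 8.37
tool_pos: [454.9, -301.1, 357.8]
tcp_rot: [3.141, 0.004, -0.077]
contact_force: [-13.4, -0.5, 3.7]
grip_width: 31.3
finger_force: 30.0
```

```bash
python3 -m inch '[[0,0,0.003,0,0.1],[0,0,0.006,0,0.1]]';python3 -m inch '[[0,0,0.003,0,0.1],[0,0,0.006,0,0.1]]';python3 -m inch '[[0,0,0.002,0,0.1],[0,0,0.004,0,0.1]]'; python3 -c "
from plant import *;print(get_obs()['moment'])"
```

```text
time: 8.53
tool_pos: [454.4, -301.1, 351.9]
tcp_rot: [3.141, 0.005, -0.077]
contact_force: [-15.1, 1.2, 7.0]
grip_width: 31.4
finger_force: 30.0
time: 8.7
tool_pos: [454.1, -301.1, 345.8]
tcp_rot: [3.141, 0.006, -0.077]
contact_force: [-16.1, 1.9, 6.3]
grip_width: 31.5
finger_force: 30.0
time: 8.87
tool_pos: [454.1, -301.1, 341.6]
tcp_rot: [-3.142, 0.006, -0.077]
contact_force: [-15.8, 1.7, 4.6]
grip_width: 31.6
finger_force: 30.0
[ 0.13542625  2.28564708 -0.00258538]
```

```bash
python3 -m inch '[[0,0,0.002,0,0.1],[0,0,0.004,0,0.1]]';python3 -m inch '[[0,0,0.002,0,0.1],[0,0,0.003,0,0.1]]'; 
python3 - <<'E'
from c import *
p=capture("side");q=capture("top")
cv2.imwrite("pics/d2.png",np.hstack([crop(q["color"][...,::-1],(450,253),3.,400,400),crop(p["color"][...,::-1],(374,180),4.,400,400)]))
E
```

```text
time: 9.03
tool_pos: [454.1, -301.1, 337.5]
tcp_rot: [-3.141, 0.006, -0.077]
contact_force: [-15.0, 0.4, 3.2]
grip_width: 31.2
finger_force: 30.0
time: 9.2
tool_pos: [454.6, -301.1, 334.4]
tcp_rot: [-3.141, 0.004, -0.077]
contact_force: [-11.4, 0.8, 1.9]
grip_width: 31.7
finger_force: 30.0
```

View pics/d2.png

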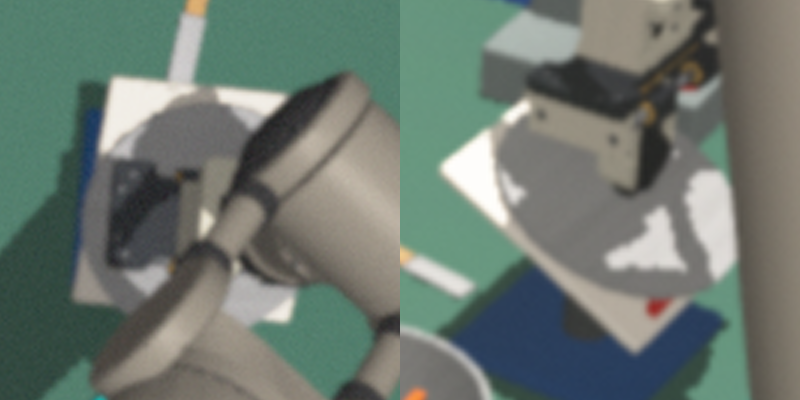

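```bash
python3 -m inch '[[0,0,0.001,0,0.1],[0,0,0.002,0,0.1]]';python3 -m inch '[[0,0,0.001,0,0.1],[0,0,0.002,0,0.1]]';python3 -m inch '[[0,0,0.001,0,0.1],[0,0,0.001,0,0.1]]'
```

```text
time: 9.47
tool_pos: [454.8, -301.2, 332.7]
tcp_rot: [3.141, 0.004, -0.077]
contact_force: [-12.8, 1.7, 11.4]
grip_width: 31.4
finger_force: 30.0
time: 9.63
tool_pos: [454.7, -301.1, 332.6]
tcp_rot: [3.141, 0.003, -0.077]
contact_force: [-15.1, 4.9, 22.9]
grip_width: 31.4
finger_force: 30.0
time: 9.8
tool_pos: [454.7, -301.0, 332.6]
tcp_rot: [3.14, 0.002, -0.077]
contact_force: [-16.9, 4.7, 20.7]
grip_width: 31.3
finger_force: 30.0
```

```bash
python3 -m inch '[[0,0,-0.001,0,0.1],[0,0,-0.002,0,0.1]]';python3 -m inch '[[-0.001,0,0.0005,0,0.1],[-0.002,0,0.001,0,0.1]]';python3 -m inch '[[-0.001,0,0.0005,0,0.1],[-0.002,0,0.001,0,0.1]]'
```

```text
time: 9.97
tool_pos: [454.7, -301.0, 332.8]
tcp_rot: [3.141, 0.003, -0.077]
contact_force: [-10.3, 0.1, 2.1]
grip_width: 31.3
finger_force: 30.0
time: 10.13
tool_pos: [453.9, -300.9, 332.6]
tcp_rot: [3.14, -0.002, -0.077]
contact_force: [-4.2, 4.5, 12.3]
grip_width: 31.5
finger_force: 30.0
time: 10.3
tool_pos: [453.0, -300.7, 332.6]
tcp_rot: [3.139, -0.006, -0.078]
contact_force: [1.9, 6.0, 16.4]
grip_width: 31.4
finger_force: 30.0
```

```bash
python3 -m inch '[[0,0,-0.001,0,0.1],[0,0,-0.002,0,0.1]]'
python3 - <<'E'
from c import *
o=get_obs();print(o['moment'],o['contact_force'])
p=capture("side");q=capture("wrist")
cv2.imwrite("pics/d3.png",np.hstack([cv2.resize(q["color"][...,::-1],(400,300)),crop(p["color"][...,::-1],(385,200),6.,400,300)]))
E
```

```text
time: 10.47
tool_pos: [452.5, -300.9, 332.4]
tcp_rot: [3.14, -0.003, -0.077]
contact_force: [-0.4, -0.2, -2.6]
grip_width: 31.4
finger_force: 30.0
[ 0.04037917 -0.13044338 -0.06760316] [-0.39766959 -0.20445866 -2.57945825]
```

View pics/d3.png

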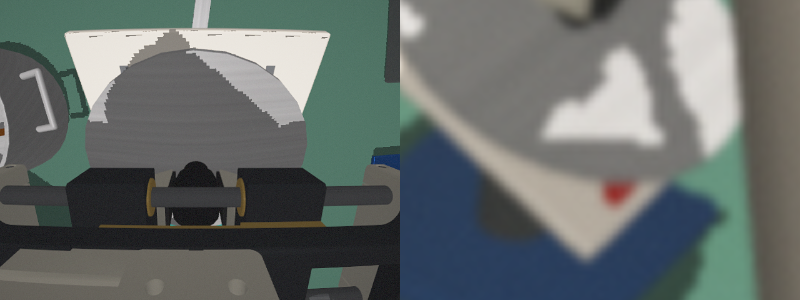

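```bash
cat > lf.py <<'E'
from h import *
np.set_printoptions(precision=2,suppress=True)
C=np.array([475.4,-302.5,124.25]);w=-.077
Z=np.array([[np.cos(w),-np.sin(w),0],[np.sin(w),np.cos(w),0],[0,0,1]])
ph=np.linspace(0,2*np.pi,361)
def rim(q,r=92,z=12):
    s,y,n,th=q;a=np.deg2rad(28);A=lambda t:np.array([[np.cos(t),0,-np.sin(t)],[0,1,0],[np.sin(t),0,np.cos(t)]])
    c=C+Z@A(a)@np.array([s,y,n]);L=np.c_[r*np.cos(ph),r*np.sin(ph),0*ph+z]
    return c+(Z@A(np.deg2rad(th))@L.T).T
def run(cams,fixC=False):
    D=[]
    for n in cams:
        p=capture(n);t=trace(p,"lid")
        uv=proj(p,rim([3,0,0,28]))
        best=[m for m in t if np.mean([m["pixels"][min(479,max(0,int(v))),min(639,max(0,int(u)))] for u,v in proj(p,rim([3,0,0,28],r=70)) ])>.2]
        if not best: print(n,'no');continue
        c=max(cv2.findContours(best[0]["pixels"].astype(np.uint8),cv2.RETR_EXTERNAL,cv2.CHAIN_APPROX_NONE)[0],key=len)[:,0].astype(float)
        d=np.linalg.norm(c[:,None]-uv[None],axis=2).min(1);c=c[d<(12 if n=="wrist" else 5)];print(n,len(c));D.append((p,c,2.5 if n=="wrist" else 1))
    def f(q):
        R=[]
        for p,c,s in D:
            uv=proj(p,rim(q));R.append(np.linalg.norm(c[:,None]-uv[None],axis=2).min(1)/s/np.sqrt(len(c))*10)
        return np.concatenate(R+[[(q[2])/1.5]])
    r=least_squares(f,[3,0,0,28],loss='soft_l1',diff_step=1e-3,x_scale=[1,1,1,1])
    print('s,y,n,tilt',r.x,r.cost);return D
if __name__=="__main__":
    run(["side","wrist"]);run(["wrist"]);run(["side"])
E
python3 lf.py
```

```text
side 121
wrist 218
s,y,n,tilt [-6.66 -0.08  3.19 23.15] 149.94987290984926
wrist 216
s,y,n,tilt [-7.16  0.04  0.21 38.79] 66.44163477376247
side 126
s,y,n,tilt [-6.97 -6.63 -0.62 23.49] 31.232215459630932
```

```bash
python3 -m inch '[[0,0,-0.006,0,0.1],[0.0,0,-0.012,0,0.1],[0.006,0,-0.012,0,0.1],[0.010,0,-0.012,0,0.1],[0.010,0,-0.012,0,0.1]]';python3 -m inch '[[0,0,0.003,0,0.1],[0,0,0.005,0,0.1]]';python3 -m inch '[[0,0,0.002,0,0.1],[0,0,0.003,0,0.1]]';python3 -m inch '[[0,0,0.001,0,0.1],[0,0,0.002,0,0.1]]'
```

```text
time: 11.38
tool_pos: [463.0, -301.6, 342.7]
tcp_rot: [-3.142, -0.0, -0.077]
contact_force: [0.8, 0.1, -4.9]
grip_width: 31.4
finger_force: 30.0
time: 11.55
tool_pos: [462.1, -301.4, 337.3]
tcp_rot: [-3.141, 0.001, -0.077]
contact_force: [-0.3, -0.2, -2.2]
grip_width: 31.4
finger_force: 30.0
time: 11.72
tool_pos: [462.0, -301.4, 336.4]
tcp_rot: [3.141, -0.001, -0.077]
contact_force: [-5.3, 3.5, 15.2]
grip_width: 31.4
finger_force: 30.0
time: 11.88
tool_pos: [461.8, -301.3, 336.3]
tcp_rot: [3.14, -0.002, -0.077]
contact_force: [-9.9, 7.1, 27.8]
grip_width: 31.1
finger_force: 30.0
```

```bash
python3 -m inch '[[0,0,-0.002,0,0.1],[0,0,-0.004,0,0.1]]'; cat > pin.py <<'E'
from lf import *
p=capture("side");hsv=cv2.cvtColor(p["color"],cv2.COLOR_RGB2HSV)
m=((hsv[...,0]<8)|(hsv[...,0]>172))&(hsv[...,1]>130)&(hsv[...,2]>60)
n,l,st,ce=cv2.connectedComponentsWithStats(m[150:240,340:440].astype(np.uint8))
print('red',[(s[:5]+[340,150,0,0,0]).tolist() for s in st[1:]])
A=np.array([[np.cos(np.deg2rad(28)),0,-np.sin(np.deg2rad(28))],[0,1,0],[np.sin(np.deg2rad(28)),0,np.cos(np.deg2rad(28))]])
P=lambda v:proj(p,C+Z@A@np.array(v,float))[0]
for y in(48,-48): print('pin base',P([-85.5,y,0]),'top',P([-85.5,y,17]))
for q in([0,0,0,28],[3,0,0,28],[13,0,0,28],[3,0,4,24]):
    uv=proj(p,rim(q,z=9));print(q,'rim row near col 388:',uv[np.abs(uv[:,0]-388)<.8][:,1].max(),'left',uv[:,0].min(),'bottom',uv[:,1].max())
E
python3 pin.py
```

```text
time: 12.05
tool_pos: [462.0, -301.4, 337.6]
tcp_rot: [3.141, -0.001, -0.077]
contact_force: [-0.3, -0.5, -3.0]
grip_width: 31.5
finger_force: 30.0
red [[394, 150, 6, 3, 14], [387, 204, 5, 5, 17]]
pin base [388.38 209.64] top [391.41 206.14]
pin base [404.83 193.65] top [407.89 190.15]
[0, 0, 0, 28] rim row near col 388: 206.0893545773843 left 346.24515459379876 bottom 206.10325914846638
[3, 0, 0, 28] rim row near col 388: 205.29862785921938 left 345.453682525484 bottom 205.35871666873487
[13, 0, 0, 28] rim row near col 388: 202.4906357354717 left 342.8161013344085 bottom 202.87896476345705
[3, 0, 4, 24] rim row near col 388: 203.2154878548743 left 345.14703882031483 bottom 203.23770404038726
```

```bash
python3 -m inch '[[-0.0018,0,0.0009,0,0.1],[-0.0035,0,0.0018,0,0.1],[-0.0053,0,0.0027,0,0.1],[-0.007,0,0.0036,0,0.1],[-0.007,0,0.0036,0,0.1]]'; python3 -m inch '[[-0.0009,0,0.0005,0,0.1],[-0.0018,0,0.0009,0,0.1]]';python3 -m inch '[[-0.0009,0,0.0005,0,0.1],[-0.0018,0,0.0009,0,0.1]]'
```

```text
time: 12.52
tool_pos: [454.9, -301.1, 333.2]
tcp_rot: [3.141, 0.0, -0.077]
contact_force: [0.1, -1.0, -1.0]
grip_width: 31.3
finger_force: 30.0
time: 12.68
tool_pos: [453.4, -300.9, 332.6]
tcp_rot: [3.141, -0.0, -0.077]
contact_force: [1.6, -0.3, 0.1]
grip_width: 31.4
finger_force: 30.0
time: 12.85
tool_pos: [451.6, -300.7, 331.6]
tcp_rot: [3.141, -0.0, -0.077]
contact_force: [1.5, -0.4, -0.4]
grip_width: 31.3
finger_force: 30.0
```

```bash
python3 -m inch '[[-0.0009,0,0.0005,0,0.1],[-0.0009,0,0.0005,0,0.1]]'; python3 -m inch '[[-0.0009,0,0.0005,0,0.1],[-0.0009,0,0.0005,0,0.1]]';python3 -m inch '[[-0.0009,0,0.0005,0,0.1],[-0.0009,0,0.0005,0,0.1]]'
```

```text
time: 13.02
tool_pos: [450.6, -300.6, 331.1]
tcp_rot: [3.141, 0.0, -0.077]
contact_force: [-0.3, -0.1, 0.1]
grip_width: 31.2
finger_force: 30.0
time: 13.18
tool_pos: [449.8, -300.6, 330.7]
tcp_rot: [3.141, -0.0, -0.077]
contact_force: [0.1, -0.7, 1.4]
grip_width: 31.3
finger_force: 30.0
time: 13.35
tool_pos: [448.9, -300.5, 330.3]
tcp_rot: [3.141, -0.0, -0.077]
contact_force: [1.0, 0.1, 2.1]
grip_width: 31.2
finger_force: 30.0
```

```bash
python3 -m inch '[[-0.0009,0,0.0005,0,0.1],[-0.0009,0,0.0005,0,0.1]]'; python3 -m inch '[[-0.0009,0,0.0005,0,0.1],[-0.0009,0,0.0005,0,0.1]]';python3 -m inch '[[-0.0009,0,0.0005,0,0.1],[-0.0009,0,0.0005,0,0.1]]'
```

```text
time: 13.52
tool_pos: [448.1, -300.5, 330.0]
tcp_rot: [3.141, -0.001, -0.077]
contact_force: [2.6, 0.9, 3.5]
grip_width: 31.5
finger_force: 30.0
time: 13.68
tool_pos: [447.6, -300.5, 329.9]
tcp_rot: [3.14, -0.003, -0.077]
contact_force: [3.1, -0.1, 4.9]
grip_width: 31.3
finger_force: 30.0
time: 13.85
tool_pos: [447.1, -300.5, 329.8]
tcp_rot: [3.14, -0.005, -0.078]
contact_force: [4.9, -0.3, 6.5]
grip_width: 31.2
finger_force: 30.0
```

```bash
python3 -m inch '[[-0.0009,0,0.0005,0,0.1],[-0.0018,0,0.0010,0,0.1]]'; python3 pin.py; python3 lf.py
```

```text
time: 14.02
tool_pos: [446.1, -300.7, 329.6]
tcp_rot: [3.139, -0.008, -0.078]
contact_force: [10.3, 0.3, 11.3]
grip_width: 31.2
finger_force: 30.0
red [[387, 208, 2, 1, 2]]
pin base [388.38 209.64] top [391.41 206.14]
pin base [404.83 193.65] top [407.89 190.15]
[0, 0, 0, 28] rim row near col 388: 206.0893545773843 left 346.24515459379876 bottom 206.10325914846638
[3, 0, 0, 28] rim row near col 388: 205.29862785921938 left 345.453682525484 bottom 205.35871666873487
[13, 0, 0, 28] rim row near col 388: 202.4906357354717 left 342.8161013344085 bottom 202.87896476345705
[3, 0, 4, 24] rim row near col 388: 203.2154878548743 left 345.14703882031483 bottom 203.23770404038726
side 106
wrist 194
s,y,n,tilt [-9.56 -0.5   1.85 23.83] 192.06971266737895
wrist 192
s,y,n,tilt [-13.09  -0.44  -0.53  46.62] 71.8228037582419
side 114
s,y,n,tilt [-9.37 -6.72 -0.45 26.6 ] 35.795231553920345
```

```bash
python3 - <<'E'
from lf import *
from c import crop
p=capture("side");im=p["color"][...,::-1]
im=im.copy();a=crop(im,(385,195),7,400,560)
b=a.copy()
def dr(X,col):
    uv=proj(p,X);uv=(uv-[385,195])*7+[200,280];cv2.polylines(b,[np.int32(uv)],False,col,1)
dr(rim([0,0,0,28]),(0,255,0));dr(rim([-3,0,5,24]),(0,0,255));dr(rim([0,0,0,28],z=6),(255,255,0))
cv2.imwrite("pics/d4.png",np.hstack([a,b]))
E
```

```text
(no output)
```

View pics/d4.png

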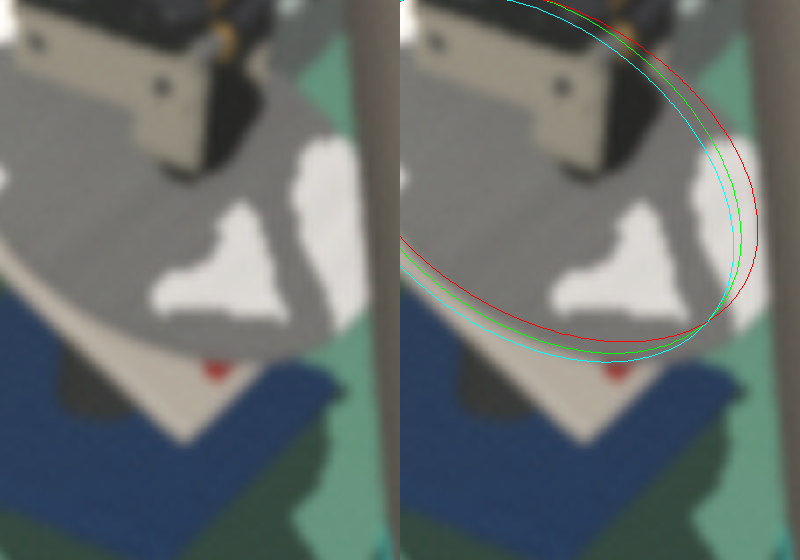

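```bash
cat > lf2.py <<'E'
from lf import *
o=get_obs();G=np.array(o['tool_pos'])-[0,0,159]
def rimG(d,th,e=0,r=92,z=12):
    t=np.deg2rad(th);A=np.array([[np.cos(t),0,-np.sin(t)],[0,1,0],[np.sin(t),0,np.cos(t)]])
    L=np.c_[r*np.cos(ph)+e,r*np.sin(ph),0*ph+z-d];return G+(Z@A@L.T).T
def sil(p,d,th,e=0):
    m=np.zeros((960,1280),np.uint8)
    for z in(6,12):
        uv=proj(p,rimG(d,th,e,z=z));m=m|cv2.fillConvexPoly(np.zeros_like(m),cv2.convexHull(np.float32(np.round((uv+.5)*2)).astype(np.int32)),1)
    return max(cv2.findContours(m,0,1)[0],key=len)[:,0]/2.-.25
def cost(obs,q):
    return sum(np.mean(np.minimum(np.linalg.norm(c[:,None]-sil(p,*q)[None],axis=2).min(1)/s,4)**2) for p,c,s in obs)
def search(obs):
    R=sorted((cost(obs,(d,th,e)),d,th,e) for d in(48,50,52,54) for th in range(0,40,2) for e in (-3,0,3))
    for r in R[:6]: print(np.round(r,2).tolist())
def wristarc(p):
    g=cv2.GaussianBlur(p["color"],(3,3),0).astype(float);t=trace(p,"lid");b=None
    m=max(t,key=lambda k:k["pixels"].sum())["pixels"]
    cols=range(180,450,6);c=[(u,np.argmax(m[:,u])) for u in cols if m[:,u].any()]
    return np.array(c,float)
E
python3 - <<'E'
from lf2 import *
p=capture("side");w=capture("wrist")
a=np.array([(0,238),(60,290),(110,325),(170,350),(230,360),(290,357),(335,335)],float);a=(a-[200,280])/7+[385,195]
c=wristarc(w);print(c[::6].tolist())
print('side');search([(p,a,1)]);print('wrist');search([(w,c,2)]);print('both');search([(p,a,1),(w,c,2)])
E
```

```text
[[180.0, 128.0], [216.0, 102.0], [252.0, 87.0], [288.0, 80.0], [324.0, 79.0], [360.0, 83.0], [396.0, 96.0], [432.0, 116.0]]
side
[0.32, 48.0, 22.0, -3.0]
[0.39, 48.0, 20.0, -3.0]
[0.46, 48.0, 24.0, -3.0]
[0.5, 48.0, 18.0, -3.0]
[0.56, 48.0, 16.0, -3.0]
[0.68, 50.0, 16.0, -3.0]
wrist
[0.24, 48.0, 18.0, -3.0]
[0.34, 50.0, 18.0, -3.0]
[0.46, 48.0, 14.0, 0.0]
[0.46, 52.0, 18.0, -3.0]
[0.59, 50.0, 14.0, 0.0]
[0.69, 54.0, 18.0, -3.0]
both
[0.74, 48.0, 18.0, -3.0]
[1.08, 50.0, 18.0, -3.0]
[2.08, 48.0, 14.0, 0.0]
[2.1, 50.0, 14.0, 0.0]
[2.27, 52.0, 18.0, -3.0]
[2.31, 48.0, 20.0, -3.0]
```

```bash
python3 -m inch '[[0,0,-0.01,0,0.1],[0.0,0,-0.02,0,0.1],[0.012,0,-0.022,0,0.1],[0.022,0,-0.022,0,0.1],[0.022,0,-0.022,0,0.1],[0.022,0,-0.022,0,0.1]]';python3 -m inch '[[0,0,0.005,0,0.1],[0,0,0.007,0,0.1]]';python3 -m inch '[[0,0,0.002,0,0.1],[0,0,0.004,0,0.1]]';python3 -m inch '[[0,0,0.002,0,0.1],[0,0,0.003,0,0.1]]'; python3 - <<'E'
from lf2 import *
w=capture("wrist");c=wristarc(w);search([(w,c,2)])
E
```

```text
time: 15.17
tool_pos: [466.0, -301.6, 348.7]
tcp_rot: [-3.14, 0.003, -0.077]
contact_force: [-0.1, -0.1, -4.8]
grip_width: 31.5
finger_force: 30.0
time: 15.33
tool_pos: [465.6, -301.6, 341.5]
tcp_rot: [-3.14, 0.002, -0.077]
contact_force: [0.9, -0.9, -4.7]
grip_width: 31.2
finger_force: 30.0
time: 15.5
tool_pos: [465.7, -301.7, 338.3]
tcp_rot: [-3.141, 0.002, -0.077]
contact_force: [-5.1, 1.2, 0.6]
grip_width: 31.6
finger_force: 30.0
time: 15.67
tool_pos: [465.6, -301.9, 335.7]
tcp_rot: [-3.142, 0.002, -0.077]
contact_force: [-6.3, 0.1, 2.1]
grip_width: 31.3
finger_force: 30.0
[0.8, 48.0, 16.0, -3.0]
[0.82, 48.0, 12.0, 0.0]
[0.84, 50.0, 16.0, -3.0]
[0.95, 50.0, 12.0, 0.0]
[1.0, 52.0, 16.0, -3.0]
[1.16, 54.0, 16.0, -3.0]
```

```bash
python3 -m inch '[[0,0,0.0015,0,0.1],[0,0,0.003,0,0.1]]';python3 -m inch '[[0,0,0.001,0,0.1],[0,0,0.002,0,0.1]]';python3 -m inch '[[0,0,0.001,0,0.1],[0,0,0.002,0,0.1]]'; python3 pin.py | head -1
```

```text
time: 15.93
tool_pos: [465.6, -302.0, 333.3]
tcp_rot: [3.141, 0.001, -0.077]
contact_force: [-7.4, 0.4, 4.2]
grip_width: 31.7
finger_force: 30.0
time: 16.1
tool_pos: [465.6, -301.9, 332.5]
tcp_rot: [3.14, 0.001, -0.077]
contact_force: [-10.5, 3.4, 15.7]
grip_width: 31.3
finger_force: 30.0
time: 16.27
tool_pos: [465.5, -301.8, 332.0]
tcp_rot: [3.14, -0.0, -0.077]
contact_force: [-13.6, 6.9, 29.4]
grip_width: 31.1
finger_force: 30.0
red [[396, 150, 4, 2, 7], [405, 188, 3, 5, 10], [387, 203, 5, 6, 20]]
```

```bash
python3 -m inch '[[0,0,-0.001,0,0.1],[0,0,-0.002,0,0.1]]'; python3 -m inch '[[-0.0018,0,0.0009,0,0.1],[-0.0035,0,0.0018,0,0.1],[-0.0053,0,0.0028,0,0.1],[-0.007,0,0.0037,0,0.1],[-0.007,0,0.0037,0,0.1]]'; python3 pin.py | head -1
```

```text
time: 16.48
tool_pos: [465.6, -301.9, 332.4]
tcp_rot: [3.14, 0.0, -0.077]
contact_force: [-6.1, 0.9, 3.1]
grip_width: 31.3
finger_force: 30.0
time: 16.9
tool_pos: [462.0, -301.7, 332.0]
tcp_rot: [3.136, -0.015, -0.078]
contact_force: [10.5, 3.3, 17.9]
grip_width: 31.5
finger_force: 30.0
red [[397, 150, 3, 2, 4], [405, 188, 3, 4, 9], [387, 203, 5, 6, 20]]
```

```bash
python3 -m inch '[[0.0005,0,-0.001,0,0.1],[0.001,0,-0.002,0,0.1]]'; cat > pose.py <<'E'
from lf2 import *
w=capture("wrist");c=wristarc(w);p=capture("side")
m=[t["pixels"] for t in trace(p,"lid")];m=max(m,key=lambda k:k[170:215,345:400].sum())
a=[(u,479-np.argmax(m[::-1,u])) for u in range(352,398,3) if m[:,u].any()];a=np.array(a,float)
print(a.tolist())
R=sorted((cost([(w,c,2),(p,a,1)],(d,th,e)),d,th,e) for d in(48,50) for th in range(14,36,2) for e in range(-14,4,2))
for r in R[:6]: print(np.round(r,2).tolist())
d,th,e=R[0][1:];t=np.deg2rad(th);cc=rimG(d,th,e,0,0)[0]-C;l=Z.T@cc;a=np.deg2rad(28);print('s,y,n',l[0]*np.cos(a)+l[2]*np.sin(a),l[1],-l[0]*np.sin(a)+l[2]*np.cos(a))
E
python3 pose.py
```

```text
time: 17.12
tool_pos: [462.5, -301.8, 332.4]
tcp_rot: [3.137, -0.011, -0.078]
contact_force: [7.4, -0.0, 4.1]
grip_width: 31.2
finger_force: 30.0
[[352.0, 187.0], [355.0, 189.0], [358.0, 192.0], [361.0, 195.0], [364.0, 197.0], [367.0, 199.0], [370.0, 201.0], [373.0, 202.0], [376.0, 203.0], [379.0, 203.0], [382.0, 204.0], [385.0, 204.0], [388.0, 203.0], [391.0, 203.0], [394.0, 203.0], [397.0, 201.0]]
[1.03, 48.0, 24.0, -4.0]
[1.19, 48.0, 20.0, -2.0]
[1.4, 48.0, 22.0, -4.0]
[1.61, 50.0, 20.0, -2.0]
[1.65, 50.0, 22.0, -4.0]
[1.74, 48.0, 28.0, -6.0]
s,y,n 4.328238299812421 -0.30845120255458086 1.9082944162490316
```

```bash
python3 -m inch '[[0.001,0,0.001,0,0.1],[0.002,0,0.0025,0,0.1]]';  python3 pose.py; python3 pin.py | head -1
```

```text
time: 17.48
tool_pos: [463.5, -301.9, 331.6]
tcp_rot: [3.137, -0.008, -0.078]
contact_force: [-9.0, 7.2, 39.9]
grip_width: 31.2
finger_force: 30.0
[[352.0, 186.0], [355.0, 190.0], [358.0, 193.0], [361.0, 195.0], [364.0, 197.0], [367.0, 199.0], [370.0, 200.0], [373.0, 202.0], [376.0, 203.0], [379.0, 203.0], [382.0, 204.0], [385.0, 204.0], [388.0, 203.0], [391.0, 202.0], [394.0, 202.0], [397.0, 201.0]]
[1.15, 48.0, 22.0, -4.0]
[1.61, 48.0, 18.0, -2.0]
[1.96, 50.0, 18.0, -2.0]
[1.97, 48.0, 26.0, -6.0]
[2.21, 48.0, 20.0, -2.0]
[2.25, 48.0, 16.0, 0.0]
s,y,n 3.243303220912244 -0.35284337950841277 0.9868503196748089
red [[397, 150, 3, 2, 5], [405, 188, 3, 4, 8], [387, 203, 5, 6, 20]]
```

```bash
python3 -m inch '[[-0.001,0,-0.0015,0,0.1],[-0.001,0,-0.003,0,0.1],[-0.001,0,-0.003,0,0.1]]';  python3 -m inch '[[0,0,0,0,0.2],[0,0,0,0,0.36],[0,0,0,0,0.40],[0,0,0,0,0.45],[0,0,0,0,0.5]]'; python3 pose.py | tail -6|head -1; python3 pin.py | head -1
```

```text
time: 17.98
tool_pos: [462.9, -302.0, 332.2]
tcp_rot: [3.138, -0.009, -0.078]
contact_force: [6.2, 0.4, 5.8]
grip_width: 31.3
finger_force: 30.0
time: 18.4
tool_pos: [461.2, -301.5, 329.3]
tcp_rot: [-3.142, 0.0, -0.077]
contact_force: [0.0, -0.0, -0.1]
grip_width: 43.6
finger_force: 0.0
[3.56, 48.0, 18.0, 2.0]
red [[405, 188, 3, 4, 8], [387, 203, 5, 6, 20]]
```

```bash
python3 -m inch '[[0,0,0,0,0.7],[0,0,-0.01,0,0.9],[0,0,-0.04,0,1],[0,0,-0.08,0,1],[0,0,-0.11,0,1],[0,0,-0.11,0,1]]'; python3 g.py 518 -36 260 1.66;python3 g.py 518 -36 260 -1.48
```

```text
time: 19.15
tool_pos: [461.8, -301.7, 447.2]
tcp_rot: [3.134, -0.01, -0.077]
contact_force: [-0.9, -0.3, 0.0]
grip_width: 81.0
finger_force: 0.0
row 0.0356 -0.2693 0.0282 spin -1.7370 now G [ 461.8 -301.7  288.2] rot [ 3.134 -0.01  -0.077] q [-0.72  0.36  1.38 -0.    1.39  0.93]
row 0.0356 -0.2693 0.0282 spin 1.4030 now G [ 461.8 -301.7  288.2] rot [ 3.134 -0.01  -0.077] q [-0.72  0.36  1.38 -0.    1.39  0.93]
```

```bash
python3 -m inch '[[0.036,-0.269,0.028,-1.737,1],[0.036,-0.269,0.028,-1.737,1],[0.036,-0.269,0.028,-1.737,1],[0.036,-0.269,0.028,-1.737,1],[0.036,-0.269,0.028,-1.737,1],[0.036,-0.269,0.028,-1.737,1],[0.036,-0.269,0.028,-1.737,1],[0.036,-0.269,0.028,-1.737,1]]'; python3 g.py 518 -36 260 1.664
cat > chk.py <<'E'
from lf import *
ps=capture("side");pt=capture("top");D=[]
for n,p in(("side",ps),("top",pt)):
    t=trace(p,"lid");u,v=np.int32(proj(p,C+[0,0,15])[0])
    k=[m for m in t if m["pixels"][v-12:v+13,u-12:u+13].any()]
    if not k: print(n,'none',[m["rect"] for m in t]);continue
    c=max(cv2.findContours(k[0]["pixels"].astype(np.uint8),0,1)[0],key=len)[:,0].astype(float)
    print(n,k[0]["rect"],k[0]["conf"]);D.append((p,c))
def sil(p,q):
    m=np.zeros((960,1280),np.uint8)
    for z in(6,12): m|=cv2.fillConvexPoly(np.zeros_like(m),cv2.convexHull(np.int32(np.round((proj(p,rim(q,z=z))+.5)*2))),1)
    return max(cv2.findContours(m,0,1)[0],key=len)[:,0]/2.-.25
def cost(q): return sum(np.mean(np.minimum(np.linalg.norm(c[:,None]-sil(p,q)[None],axis=2).min(1),3)**2) for p,c in D)
R=sorted((cost((s,y,n,th)),s,y,n,th) for s in range(-4,15,2) for y in(-4,-2,0,2,4) for n,th in((0,28),(3,24),(6,20),(5,24),(0,24)))
for r in R[:7]: print(np.round(r,2).tolist())
for p in(ps,pt): print([ (np.round(d["centre"],1).tolist(),round(d["conf"],2)) for d in tip_of(p,"lid_knob")[:4]], proj(p,[C+np.array([-.469*48+.883*s,0,.883*48+.469*s]) for s in(0,6)]).round(1).tolist())
from c import crop
cv2.imwrite("pics/d5.png",np.hstack([crop(pt["color"][...,::-1],(450,253),4.,400,400),crop(ps["color"][...,::-1],(374,190),4.,400,400)]))
E
python3 chk.py
```

```text
time: 19.82
tool_pos: [518.2, -31.7, 411.2]
tcp_rot: [-3.14, -0.001, 0.934]
contact_force: [-0.4, -1.1, 0.3]
grip_width: 91.7
finger_force: 0.0
row -0.0035 0.0024 -0.0078 spin -0.7301 now G [518.2 -31.7 252.2] rot [-3.14e+00 -1.00e-03  9.34e-01] q [-0.21  0.33  1.53  0.    1.29  0.43]
side [374.4, 178.3, 58.8, 53.5] 0.76
top [451.9, 251.6, 80.8, 72.3] 0.7
[2.33, 6.0, 0.0, 0.0, 28.0]
[2.65, 6.0, -2.0, 0.0, 28.0]
[2.66, 4.0, 0.0, 0.0, 28.0]
[2.93, 6.0, 2.0, 0.0, 28.0]
[2.96, 8.0, 0.0, 0.0, 28.0]
[2.98, 4.0, -2.0, 0.0, 28.0]
[3.25, 8.0, -2.0, 0.0, 28.0]
[([379.9, 168.7], 0.77), ([446.7, 227.5], 0.7), ([346.8, 327.5], 0.7), ([373.0, 181.0], 0.51)] [[382.8, 170.2], [381.2, 168.8]]
[([248.2, 321.6], 0.86), ([453.7, 261.8], 0.66), ([446.8, 350.0], 0.57)] [[456.0, 263.6], [456.4, 261.1]]
```

View pics/d5.png

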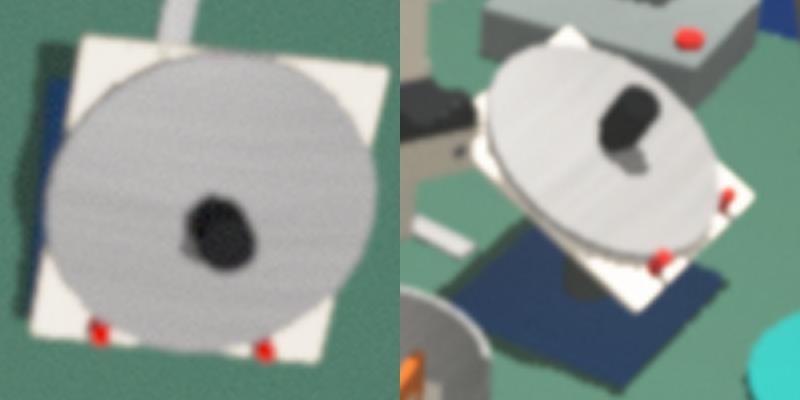

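```bash
python3 - <<'E'
from lf import *
A=np.array([[np.cos(np.deg2rad(28)),0,-np.sin(np.deg2rad(28))],[0,1,0],[np.sin(np.deg2rad(28)),0,np.cos(np.deg2rad(28))]])
for n,(x0,y0,x1,y1) in(("top",(410,270,485,305)),("side",(375,175,420,225))):
    p=capture(n);P=lambda v:proj(p,C+Z@A@np.array(v,float))[0]
    im=p["color"].astype(float);m=(im[...,0]>1.6*im[...,1])&(im[...,0]>1.6*im[...,2])&(im[...,0]>90)
    k,l,st,ce=cv2.connectedComponentsWithStats(m[y0:y1,x0:x1].astype(np.uint8))
    print(n,[(np.round(c+[x0,y0],1).tolist(),(s[:4]+[x0,y0,0,0]).tolist(),int(s[4])) for s,c in zip(st[1:],ce[1:])])
    for y in(48,-48):
        hull=[];a=np.linspace(0,6.28,24)
        pts=np.array([P([-85.5+6*np.cos(t),y+6*np.sin(t),z]) for t in a for z in(0,17)])
        print(' pred box',pts.min(0),pts.max(0),'centre',P([-85.5,y,8.5]), 'per 5mm up',P([-80.5,y,8.5])-P([-85.5,y,8.5]))
    # rim gap profile: along lines from pin toward lid centre, sample brightness
    for y in(48,-48):
        print(' line',[p["color"][tuple(np.int32(np.round(P([-85.5*k,y*k,9])))[::-1])].tolist() for k in(1.0,.96,.93,.9,.87,.84)])
E
```

```text
top [([424.9, 286.4], [423, 284, 5, 6], 27), ([466.0, 290.9], [464, 289, 5, 5], 20)]
 pred box [421.06 283.22] [427.28 291.28] centre [424.15 287.22] per 5mm up [ 0.37 -1.9 ]
 pred box [461.75 287.27] [468.48 295.34] centre [465.08 291.28] per 5mm up [ 0.44 -1.89]
 line [[223, 62, 47], [226, 29, 18], [214, 80, 78], [187, 142, 139], [177, 172, 169], [176, 176, 173]]
 line [[215, 56, 48], [203, 49, 44], [173, 119, 116], [169, 148, 147], [173, 170, 169], [174, 175, 173]]
side [([405.7, 189.4], [405, 188, 3, 5], 10), ([388.9, 205.3], [387, 203, 5, 6], 21)]
 pred box [386.45 204.33] [393.34 211.45] centre [389.89 207.9 ] per 5mm up [-1.34 -1.24]
 pred box [402.99 188.43] [409.72 195.36] centre [406.35 191.91] per 5mm up [-1.3  -1.19]
 line [[233, 216, 203], [174, 95, 87], [186, 67, 61], [220, 65, 59], [211, 102, 97], [226, 158, 152]]
 line [[213, 180, 166], [166, 83, 77], [180, 123, 119], [206, 189, 185], [209, 194, 189], [217, 212, 207]]
```

```bash
python3 -m inch '[[-0.003,0.002,-0.010,-0.730,0.4],[-0.003,0.002,-0.010,-0.730,0.4],[-0.003,0.002,-0.01,-0.730,0.4],[-0.003,0.002,-0.01,-0.730,0.4],[-0.003,0.002,-0.01,-0.730,0.4],[-0.003,0.002,-0.01,-0.730,0.4],[-0.003,0.002,-0.01,-0.730,0.4]]'; python3 - <<'E'
from h import *
np.set_printoptions(precision=1,suppress=True)
P={n:capture(n) for n in("wrist","side","top")}
for n,p in P.items():
    for k in tip_of(p,"orange_plate_top")[:2]: print(n,'top',np.round(k["centre"]),round(k["conf"],2),onz(p,k["centre"],95))
    im=p["color"].astype(float);m=((im[...,0]>1.3*im[...,1])&(im[...,1]>1.25*im[...,2])&(im[...,0]>100)).astype(np.uint8)
    k,l,st,ce=cv2.connectedComponentsWithStats(m)
    for i in range(1,k):
        if st[i,4]<25: continue
        c=ce[i];w=onz(p,c,95)
        if abs(w[0]-518)<70 and abs(w[1]+35)<90:
            ys,xs=np.where(l==i);W=np.array([onz(p,(x,y),95) for x,y in zip(xs[::3],ys[::3])])
            print(n,'blob',st[i],'mean',W.mean(0),'x',np.percentile(W[:,0],[2,50,98]),'y',np.percentile(W[:,1],[2,98]),'line x(y)',np.polyfit(W[:,1],W[:,0],1))
E
python3 g.py 518 -36 260 1.664
```

```text
time: 20.8
tool_pos: [517.7, -40.3, 421.5]
tcp_rot: [3.142, 0.0, 1.654]
contact_force: [-0.5, -0.2, 0.3]
grip_width: 49.8
finger_force: 0.0
wrist top [288. 222.] 0.78 [494.7 -35.8  95. ]
wrist blob [284 168  14 102 963] mean [496.3 -36.3  95. ] x [489.2 496.2 502.8] y [-77.3  10.2] line x(y) [ -0.1 494.2]
side top [322. 236.] 0.51 [495.4 -43.8  95. ]
side blob [313 228  17  23 214] mean [483.  -24.9  95. ] x [463.8 483.8 497.8] y [-73.3  12.6] line x(y) [ -0.2 478.7]
top blob [314 244   7   5  28] mean [489.3   0.5  95. ] x [484.7 489.3 494. ] y [-5.  6.] line x(y) [  0.3 489.2]
row 0.0037 0.0005 0.0024 spin -0.0134 now G [517.8 -39.8 262.4] rot [3.142 0.    1.651] q [-0.22  0.32  1.51 -0.    1.31 -0.3 ]
```

```bash
python3 g.py 494.5 -36.3 140 1.664; python3 -m inch '[[0.004,-0.022,0.03,-0.013,0.37],[0.0054,-0.0228,0.06,-0.013,0.37],[0.0054,-0.0228,0.09,-0.013,0.37],[0.0054,-0.0228,0.115,-0.013,0.37],[0.0054,-0.0228,0.12,-0.013,0.37],[0.0054,-0.0228,0.12,-0.013,0.37]]'; python3 - <<'E'
from h import *
p=capture("wrist")
for k in tip_of(p,"orange_plate_top")[:2]: print('top',np.round(k["centre"]),round(k["conf"],2),onz(p,k["centre"],95))
im=p["color"].astype(float);m=((im[...,0]>1.3*im[...,1])&(im[...,1]>1.25*im[...,2])&(im[...,0]>100)).astype(np.uint8)
k,l,st,ce=cv2.connectedComponentsWithStats(m)
for i in range(1,k):
    if st[i,4]>80: print(st[i],onz(p,ce[i],95).round(1))
E
python3 g.py 494.5 -36.3 92 1.664
```

```text
row 0.0053 -0.0229 0.1224 spin -0.0134 now G [517.8 -39.8 262.4] rot [3.142 0.    1.651] q [-0.22  0.32  1.51 -0.    1.31 -0.3 ]
time: 21.6
tool_pos: [494.4, -36.1, 300.2]
tcp_rot: [-3.138, -0.001, 1.665]
contact_force: [-0.1, -0.0, 0.4]
grip_width: 34.1
finger_force: 0.0
top [315. 279.] 0.65 [494.92900696 -38.43795648  95.        ]
[ 309  186   15  114 1297] [493.6 -21.9  95. ]
[309 331  13  14 175] [498.4 -75.6  95. ]
row 0.0000 -0.0008 0.0516 spin 0.0013 now G [495.3 -36.3 143.6] rot [3.140e+00 1.000e-03 1.665e+00] q [-0.23  0.4   1.75 -0.    0.99 -0.32]
```

```bash
python3 -m inch '[[0,0,0.025,0,0.37],[0,0,0.04,0,0.37],[0,0,0.048,0,0.37],[0,0,0.051,0,0.37],[0,0,0.051,0,0.37]]'; python3 -m inch '[[0,0,0,0,0.2],[0,0,0,0,0.05],[0,0,0,0,0.0],[0,0,0,0,0],[0,0,0,0,0],[0,0,0,0,0],[0,0,0,0,0]]'
```

```text
time: 22.12
tool_pos: [495.0, -36.2, 251.1]
tcp_rot: [3.141, 0.0, 1.666]
contact_force: [0.3, -0.4, -0.1]
grip_width: 33.8
finger_force: 0.0
time: 22.7
tool_pos: [494.8, -36.2, 250.9]
tcp_rot: [3.141, 0.0, 1.666]
contact_force: [-1.6, -0.2, 5.3]
grip_width: 8.2
finger_force: 30.0
```

```bash
python3 -m inch '[[0,0,-0.008,0,0],[0,0,-0.02,0,0],[0,0,-0.04,0,0],[0,0,-0.065,0,0]]'; python3 -m inch '[[0,0,-0.03,0,0],[0,0,-0.06,0,0],[0,0,-0.08,0,0],[0,0,-0.085,0,0],[0,0,-0.085,0,0]]'; python3 g.py 473 344 242 1.427
```

```text
time: 23.03
tool_pos: [494.2, -36.0, 315.1]
tcp_rot: [-3.139, -0.001, 1.666]
contact_force: [0.0, 0.2, -2.2]
grip_width: 7.8
finger_force: 30.0
time: 23.45
tool_pos: [494.6, -36.1, 401.6]
tcp_rot: [3.139, 0.001, 1.666]
contact_force: [0.2, 0.1, -1.9]
grip_width: 7.6
finger_force: 30.0
row 0.3804 0.0146 0.0006 spin 0.2389 now G [494.6 -36.1 242.6] rot [3.139e+00 1.000e-03 1.666e+00] q [-0.23  0.29  1.61 -0.    1.24 -0.32]
```

```bash
python3 - <<'E'
from h import *
np.set_printoptions(precision=1,suppress=True)
p=capture("top");s=capture("side");ex,ey,w=472.76,343.85,-.144
def W(x,y,z): return [ex+x*np.cos(w)-y*np.sin(w),ey+x*np.sin(w)+y*np.cos(w),z]
for y in(-30,0,30):
    print('y',y)
    for n,q,z in(("top z43",p,43),("top z86",p,86)):
        r=''
        for x in range(-60,66,3):
            u,v=proj(q,[W(x,y,z)])[0];c=cv2.getRectSubPix(q["color"],(1,1),(float(u),float(v)))[0,0].astype(float)
            r+='Y' if c[0]>110 and c[0]>1.5*c[2] else ('k' if c.max()<75 else 'g')
        print(n,r)
a=[]
for n,q in(("top",p),("side",s)):
    for t in("easel_seat","easel"):
        for k in tip_of(q,t)[:3]:
            z=36 if t=="easel_seat" else 0;X=onz(q,k["centre"],z)
            d=X[:2]-[ex,ey];print(n,t,round(k["conf"],2),'easel frame',[d@[np.cos(w),np.sin(w)],d@[-np.sin(w),np.cos(w)]])
E
```

```text
y -30
top z43 YYYYYYYYYYYYYYkkkkkkkkkkkkkgYYYYYYYYYYYYYY
top z86 YYYYYYYYYYYYYYkkkkkkkkkkkkkYYYYYYYYYYYYYYg
y 0
top z43 YYYYYYYYYYYYYYkkkkkkkkkkkkkgYYYYYYYYYYYYYY
top z86 YYYYYYYYYYYYYYkkkkkkkkkkkkkYYYYYYYYYYYYYYY
y 30
top z43 YYYYYYYYYYYYYYkkkkkkkkkkkkkgYYYYYYYYYYYYYY
top z86 YYYgggYYYYYYYgkkkkkkkkkkkkkYYYYYYYYYYYYYYY
top easel_seat 0.61 easel frame [np.float64(5.577264365795569), np.float64(-0.48364241014480946)]
top easel 0.81 easel frame [np.float64(10.832341354530536), np.float64(-0.5409828552398219)]
side easel_seat 0.67 easel frame [np.float64(5.9189049258422175), np.float64(4.657287784160599)]
side easel_seat 0.66 easel frame [np.float64(143.14775211095196), np.float64(-720.1629467599367)]
side easel_seat 0.34 easel frame [np.float64(154.45802067859958), np.float64(32.076375310100964)]
side easel 0.83 easel frame [np.float64(-0.4416265506563337), np.float64(4.393942422110658)]
side easel 0.58 easel frame [np.float64(110.15959740300102), np.float64(-646.1999310519263)]
side easel 0.51 easel frame [np.float64(217.67841776020794), np.float64(-884.268325032226)]
```

```bash
python3 g.py 483.6 342.3 242 1.427; python3 -m inch '[[0.02,0,0,0.239,0],[0.05,0.001,0,0.239,0],[0.09,0.002,0,0.239,0],[0.13,0.003,0,0.239,0],[0.17,0.003,0,0.239,0],[0.21,0.004,0,0.239,0],[0.25,0.004,0,0.239,0],[0.29,0.004,0,0.239,0]]'; python3 g.py 483.6 342.3 182 1.427
```

```text
row 0.3777 0.0250 -0.0020 spin 0.2388 now G [494.5 -36.1 240. ] rot [-3.139e+00 -1.000e-03  1.666e+00] q [-0.23  0.29  1.61 -0.    1.24 -0.32]
time: 24.42
tool_pos: [470.5, 254.9, 399.5]
tcp_rot: [-3.14, 0.001, 1.427]
contact_force: [0.7, 0.4, -2.3]
grip_width: 7.9
finger_force: 30.0
row 0.0884 0.0004 0.0585 spin -0.0003 now G [470.5 254.9 240.5] rot [-3.140e+00  1.000e-03  1.427e+00] q [ 0.35  0.37  1.5  -0.    1.27  0.5 ]
```

```bash
python3 -m inch '[[0.03,0,0,0,0],[0.06,0,0,0,0],[0.08,0,0,0,0],[0.0884,0,0.01,0,0],[0.0884,0,0.03,0,0],[0.0884,0,0.05,0,0],[0.0884,0,0.058,0,0],[0.0884,0,0.058,0,0]]'; python3 - <<'E'
from h import *
np.set_printoptions(precision=1,suppress=True)
p=capture("wrist");s=capture("side");t=capture("top");ex,ey,w=472.76,343.85,-.144
for n,q in(("wrist",p),("side",s),("top",t)):
    for k in tip_of(q,"easel_seat")[:1]+tip_of(q,"easel")[:1]:
        for z in (36,0):
            d=onz(q,k["centre"],z)[:2]-[ex,ey];print(n,round(k["conf"],2),z,d@[np.cos(w),np.sin(w)],d@[-np.sin(w),np.cos(w)])
    for k in tip_of(q,"orange_plate")[:1]:
        d=onz(q,k["centre"],95)-[ex,ey,0];print(n,'plate at z95',d[:2]@[np.cos(w),np.sin(w)],d[:2]@[-np.sin(w),np.cos(w)])
E
python3 g.py 483.6 342.3 130 1.427
```

```text
time: 25.08
tool_pos: [483.3, 339.6, 339.1]
tcp_rot: [-3.136, 0.004, 1.426]
contact_force: [0.6, -0.4, -3.0]
grip_width: 7.7
finger_force: 30.0
wrist 0.7 36 4.745664068453177 1.0035236000561303
wrist 0.7 0 3.9656389895779487 -6.943207307473069
wrist 0.84 36 1.0910705216799812 5.616354679845808
wrist 0.84 0 -0.1542027291019963 -1.743139589813859
wrist plate at z95 10.476016595540328 -2.834592308233174
side 0.72 36 10.257618576852629 5.698573716044495
side 0.72 0 33.96174044101734 -13.79148057823037
side 0.88 36 -24.52209816256661 24.56918661969354
side 0.88 0 -2.127134272719761 5.789449017994649
side plate at z95 10.01339008228097 -2.7893856731149915
top 0.89 36 7.955194295351931 -1.2897130219320825
top 0.89 0 8.666220556336997 9.180171929443027
top 0.61 36 -1.0727303930176593 -11.099947497415176
top 0.61 0 -0.6264716158905376 -0.9177733087889828
top plate at z95 6.327008911730706 -4.574348931322458
row 0.0018 -0.0005 0.0536 spin -0.0002 now G [483.8 340.4 183.6] rot [ 3.141 -0.     1.427] q [ 0.48  0.52  1.43 -0.    1.2   0.63]
```

```bash
python3 -m inch '[[0.002,0,0.02,0,0],[0.002,0,0.04,0,0],[0.002,0,0.052,0,0],[0.002,0,0.054,0,0],[0.002,0,0.054,0,0]]'; python3 -m inch '[[0,0,0.002,0,0],[0,0,0.004,0,0]]'; python3 -m inch '[[0,0,0.002,0,0],[0,0,0.003,0,0]]'
```

```text
time: 26.1
tool_pos: [484.0, 342.4, 287.8]
tcp_rot: [-3.14, 0.001, 1.427]
contact_force: [-0.3, -0.9, -2.2]
grip_width: 7.7
finger_force: 30.0
time: 26.27
tool_pos: [484.5, 342.7, 285.6]
tcp_rot: [3.139, -0.002, 1.427]
contact_force: [-1.3, 1.7, 14.2]
grip_width: 8.2
finger_force: 30.0
time: 26.43
tool_pos: [484.6, 342.7, 285.5]
tcp_rot: [3.137, -0.003, 1.427]
contact_force: [-5.1, -3.9, 24.0]
grip_width: 7.8
finger_force: 30.1
```

```bash
python3 -m inch '[[0,0,-0.004,0,0],[0,0,-0.006,0,0],[0,-0.003,-0.006,0,0],[0,-0.003,-0.006,0,0]]';  python3 -m inch '[[0,0,0.002,0,0],[0,0,0.004,0,0]]'; python3 -m inch '[[0,0,0.001,0,0],[0,0,0.002,0,0]]';python3 -m inch '[[0,0,0.001,0,0],[0,0,0.002,0,0]]'
```

```text
time: 26.77
tool_pos: [480.7, 342.9, 287.4]
tcp_rot: [-3.141, 0.0, 1.427]
contact_force: [0.1, 0.0, -1.9]
grip_width: 8.1
finger_force: 30.0
time: 26.93
tool_pos: [481.3, 343.0, 284.1]
tcp_rot: [3.14, -0.001, 1.427]
contact_force: [-4.1, -1.8, 19.3]
grip_width: 7.9
finger_force: 30.0
time: 27.1
tool_pos: [481.3, 343.0, 284.0]
tcp_rot: [3.139, -0.001, 1.427]
contact_force: [-6.4, -4.0, 25.5]
grip_width: 7.8
finger_force: 30.1
time: 27.27
tool_pos: [481.5, 343.0, 283.9]
tcp_rot: [3.138, -0.002, 1.427]
contact_force: [-8.3, -5.3, 36.2]
grip_width: 7.9
finger_force: 30.2
```

```bash
python3 -m inch '[[0,0,-0.003,0,0],[0,-0.0015,-0.003,0,0],[0,-0.0015,-0.003,0,0]]';  python3 -m inch '[[0,0,0.000,0,0.12],[0,0,0,0,0.18],[0,0,0,0,0.2],[0,0,0,0,0.2]]'; python3 -m inch '[[0,-0.003,0,0,0.2],[0,-0.006,0,0,0.2],[0,-0.009,0,0,0.2],[0,-0.012,0,0,0.2],[0,-0.015,0,0,0.2]]'
```

```text
time: 27.52
tool_pos: [480.2, 343.1, 284.2]
tcp_rot: [3.138, -0.002, 1.427]
contact_force: [-0.3, -3.0, 11.8]
grip_width: 8.2
finger_force: 30.0
time: 27.85
tool_pos: [479.5, 343.1, 281.7]
tcp_rot: [-3.141, 0.001, 1.427]
contact_force: [-0.7, 0.4, 0.5]
grip_width: 17.8
finger_force: 0.1
time: 28.27
tool_pos: [464.3, 345.3, 282.4]
tcp_rot: [-3.141, 0.0, 1.427]
contact_force: [0.3, -0.1, 0.1]
grip_width: 18.4
finger_force: 0.1
```

```bash
python3 -m inch '[[0,-0.002,0,0,0.2],[0,-0.004,0,0,0.2],[0,-0.006,0,0,0.2],[0,-0.008,0,0,0.2],[0,-0.008,0,0,0.2]]'; python3 -m inch '[[0,-0.001,0,0,0.2],[0,-0.002,0,0,0.2]]';python3 -m inch '[[0,-0.001,0,0,0.2],[0,-0.002,0,0,0.2]]'
```

```text
time: 28.68
tool_pos: [456.5, 346.4, 282.4]
tcp_rot: [-3.141, 0.0, 1.427]
contact_force: [-0.0, 0.9, -0.4]
grip_width: 18.5
finger_force: 0.2
time: 28.85
tool_pos: [454.9, 346.6, 282.4]
tcp_rot: [3.141, -0.0, 1.427]
contact_force: [-0.5, 0.7, -0.3]
grip_width: 18.6
finger_force: 0.1
time: 29.02
tool_pos: [452.9, 346.9, 282.4]
tcp_rot: [3.141, 0.0, 1.427]
contact_force: [-0.2, -0.2, 0.1]
grip_width: 18.4
finger_force: 0.0
```

```bash
python3 -m inch '[[0,-0.001,0,0,0.2],[0,-0.002,0,0,0.2]]';python3 -m inch '[[0,-0.001,0,0,0.2],[0,-0.002,0,0,0.2]]'; python3 - <<'E'
from h import *
p=capture("side");t=capture("top")
from c import crop
ex,ey,w=472.76,343.85,-.144
def W(x,y,z): return [ex+x*np.cos(w)-y*np.sin(w),ey+x*np.sin(w)+y*np.cos(w),z]
for n,q in(("side",p),("top",t)):
    im=q["color"].astype(float);m=((im[...,0]>1.3*im[...,1])&(im[...,1]>1.2*im[...,2])&(im[...,1]<.72*im[...,0])&(im[...,0]>90)).astype(np.uint8)
    print(n,[(k["rect"],round(k["conf"],2)) for k in trace(q,"orange_plate")[:1]],[k["centre"] for k in tip_of(q,"orange_plate_top")[:1]],
    'pred seat top',proj(q,[W(6.9-90*np.sin(.349),y,36+90*np.cos(.349)) for y in(-45,0,45)]).round(1).tolist(),'bottom',proj(q,[W(6.9,y,36) for y in(-45,45)]).round(1).tolist())
E
```

```text
time: 29.18
tool_pos: [450.9, 347.2, 282.4]
tcp_rot: [3.141, -0.0, 1.427]
contact_force: [0.7, 0.0, 0.1]
grip_width: 18.3
finger_force: 0.0
time: 29.35
tool_pos: [448.9, 347.5, 282.4]
tcp_rot: [3.141, 0.0, 1.427]
contact_force: [0.4, 0.4, -0.4]
grip_width: 18.0
finger_force: 0.5
side [([235.4, 348.5, 26.3, 27.7], 0.61)] [[248.4, 335.3]] pred seat top [[261.0, 322.8], [245.7, 335.7], [229.7, 349.2]] bottom [[252.8, 343.1], [222.7, 369.0]]
top [([183.9, 257.4, 24.1, 18.5], 0.87)] [[166.3, 258.0]] pred seat top [[184.1, 262.5], [164.9, 259.1], [145.9, 255.8]] bottom [[195.7, 251.4], [160.1, 245.3]]
```

```bash
python3 -m inch '[[0,0.001,0,0,0.25],[0,0.001,0,0,0.35],[0,0.001,0,0,0.45],[0,0.001,0,0,0.5],[0,0.001,0,0,0.5]]';python3 -m inch '[[0,0,-0.008,0,0.5],[0,0,-0.025,0,0.5],[0,0,-0.055,0,0.5],[0,0,-0.09,0,0.5],[0,0,-0.12,0,0.5]]'; python3 -m inch '[[0,0.04,-0.03,0,0.5],[-0.04,0.08,-0.03,0,0.5],[-0.08,0.1,-0.03,0,0.5],[-0.12,0.1,-0.03,0,0.5],[-0.15,0.1,-0.03,0,0.5],[-0.15,0.1,-0.03,0,0.5]]'; python3 - <<'E'
from h import *
p=capture("side");t=capture("top")
ex,ey,w=472.76,343.85,-.144
def W(x,y,z): return [ex+x*np.cos(w)-y*np.sin(w),ey+x*np.sin(w)+y*np.cos(w),z]
for n,q in(("side",p),("top",t)):
    m=[k for k in trace(q,"orange_plate")[:1]]
    c=[k["centre"] for k in tip_of(q,"orange_plate_top")[:1]]
    im=q["color"].astype(float);o=((im[...,0]>1.3*im[...,1])&(im[...,1]>1.2*im[...,2])&(im[...,1]<.72*im[...,0])&(im[...,0]>90))
    print(n,[(k["rect"],round(k["conf"],2)) for k in m],c)
    if m:
        h=cv2.approxPolyDP(cv2.convexHull(max(cv2.findContours(m[0]["pixels"].astype(np.uint8),0,1)[0],key=len)),2,True)[:,0];print('corners',h.tolist())
    print('pred front face',proj(q,[W(6.9+x*np.cos(.349)-z*np.sin(.349),y,36+z*np.cos(.349)+x*np.sin(.349)) for x in(4,-4) for y,z in((-45,90),(45,90),(45,0),(-45,0))]).round(0).tolist())
E
```

```text
time: 30.07
tool_pos: [449.9, 347.4, 282.3]
tcp_rot: [-3.141, 0.0, 1.427]
contact_force: [-0.1, -0.6, 0.3]
grip_width: 43.1
finger_force: 0.0
time: 30.48
tool_pos: [449.8, 347.3, 404.9]
tcp_rot: [3.141, -0.001, 1.427]
contact_force: [1.2, 0.6, -0.1]
grip_width: 46.0
finger_force: 0.0
time: 30.98
tool_pos: [527.5, 179.4, 433.0]
tcp_rot: [3.141, 0.003, 1.422]
contact_force: [0.5, 0.1, 0.1]
grip_width: 46.0
finger_force: 0.0
side [([243.5, 343.6, 39.6, 36.0], 0.79)] [[247.2, 335.5]]
corners [[262, 326], [259, 333], [227, 358], [234, 345]]
pred front face [[260.0, 322.0], [228.0, 348.0], [221.0, 368.0], [252.0, 342.0], [262.0, 324.0], [231.0, 351.0], [224.0, 370.0], [254.0, 344.0]]
top [([177.1, 257.1, 24.3, 20.1], 0.58)] [[164.9, 259.1]]
corners [[162, 246], [186, 249], [186, 261], [182, 264], [165, 261], [162, 258]]
pred front face [[184.0, 261.0], [146.0, 254.0], [160.0, 244.0], [196.0, 250.0], [184.0, 264.0], [146.0, 257.0], [160.0, 247.0], [196.0, 253.0]]
```

```bash
python3 -m inch '[[0,0,0,0,0.5],[0,0,0,0,0.5],[0,0,0,0,0.5],[0,0,0,0,0.5]]'; python3 chk.py | sed -n '1,5p'; python3 - <<'E'
from h import *
t=capture("top");s=capture("side")
for n,q in(("top",t),("side",s)): print(n,[(np.round(k["centre"],1).tolist(),round(k["conf"],2)) for k in tip_of(q,"orange_plate_top")[:1]+tip_of(q,"orange_plate")[:1]+tip_of(q,"grey_plate")[:1]])
E
```

```text
time: 31.62
tool_pos: [527.3, 185.1, 432.3]
tcp_rot: [-3.141, 0.0, 1.428]
contact_force: [-0.1, -0.4, 0.1]
grip_width: 46.1
finger_force: 0.0
side [375.8, 178.4, 57.4, 51.8] 0.83
top [453.1, 253.6, 82.2, 70.0] 0.63
[4.81, 6.0, 0.0, 0.0, 28.0]
[4.9, 4.0, 0.0, 0.0, 28.0]
[5.13, 4.0, 2.0, 0.0, 28.0]
top [([165.1, 259.3], 0.62), ([179.9, 249.4], 0.97), ([328.6, 225.0], 0.58)]
side [([247.4, 335.9], 0.81), ([233.3, 355.5], 0.7), ([303.7, 258.4], 0.9)]
```

```bash
python3 -c "
from plant import *
print(close_job())"
```

```text
the job is handed in; nothing more can be done
None
```

I handed in the job at about 32 s: camera checks show the steel lid flat on the drip rest against both red pins and the orange plate leaning centred on the easel. The grey plate is still in its slot, and I did not re-check the other items. It took three tries to seat the lid because its rim first rode up on the pins, and I briefly pressed it down with about 40 N.

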